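Free the tube rack from the labelling stand

ROBOT

A 7-joint arm with a two-finger parallel gripper is mounted at the origin on the work surface. World frame = base frame: x ahead of the robot, y to its left, z up, the work surface at z = 0. Lengths are in m, angles in rad, forces in N, time in s.
With the tool pointing down it reaches from about 0.4 to 0.875 m from the base axis. Payload 19.3 kg.
Tool frame: the origin (TCP) lies midway between the tips of the shut fingers; the grasp point (between the pads) lies bot.tcp_to_grasp behind it (bot.tcp_to_grasp is the distance from the TCP to the grasp point, in m); z points along the fingers, y is the line along which they close (so a half turn about z gives the same grasp; the last joint's range is limited). The gripper opens to 85 mm and grips with 20 to 120 N. Pads are 22 mm wide; open, the fingers measure 114 mm over their backs; the gripper's body (76 mm by 85 mm) begins 54 mm behind the grasp point. The pads swing forward as they close: fully open they stand 13 mm farther back than shut.
Start: joints at [1.274, 0.521, -0.036, 1.599, 0.021, 1.021, -0.113], TCP at [0.141, -0.609, 0.231] pointing down, gripper open.
Joint ranges: [-2.91, 2.91], [-0.3, 2.13], [-1.5, 1.42], [0.17, 2.43], [-1.26, 4.41], [0.16, 1.93], [-2.52, 2.52]. Speed limits (rad/s): [1.89, 1.89, 2.39, 2.39, 3.01, 3.01, 3.01].

INTERFACE

Orientations are given as [roll, pitch, yaw] about the fixed x, y, z axes, in that order (R = Rz(yaw) Ry(pitch) Rx(roll)).
In Python, from workcell import observe, imaging, bot gives the robot as it stands.
- The arm moves only by the tool send_rows, never from a script. Its argument "plan" is text: rows parted by semicolons, each of 7 numbers parted by spaces: the shift along the tool's x, y, z in m, then the turn, a rotation vector about the tool's x, y, z in degrees, then the finger opening in m, from 0 to 0.0854. In form: dx dy dz rx ry rz claw; .... A call has 1 to 10 rows; each row is the pose to reach, as a shift and turn from the pose commanded when the call began, along the tool's axes at that moment; what a row does not reach only later rows make up. A row lasts 1/12 s, in which the tool goes at most 41.7 mm and 7.16 degrees, less where a joint would pass 70% of its speed; a pose out of reach is approached as far as the arm can. A call with a gripper value outside its range is refused whole. The fingers move at their own pace and stop on an object; "grip_force" is the grip in N (left out, the last holds). Time passes only in rows, so rows that repeat a pose let the fingers close. It gives the time, the measured TCP pose, the force, the opening and the grip force at its end, in the units of the state.
- observe(): the state, without advancing time (a new reading comes with each control period).
- imaging.grab_frame(name): name is "scene" or "side" or "wrist"; returns a dict with "color" (384x512x3 uint8, red, green, blue), "fx", "fy", "cx", "cy" (pixels), "eye" and "orientation" of the camera in the world; the wrist camera has in their place "tool_from_camera" (4x4, takes a point from camera to tool coordinates, whose origin is the TCP and whose axes are the flange's). Camera axes: x right, y down, z forward; pixel columns grow to the right and rows downward; lengths in m; the calibration is good to about 2 mm. A picture is of the moment at which its call begins: read the wrist's pose just before it. There is no depth.
- bot.job_done(): hands the job in; it is judged then, once.
The state is a dict: "clock": time; "qpos": joint angles; "qd": joint speeds; "joint_efforts": joint torques, N m; "position": TCP position; "tool_rot": TCP orientation; "force": force on the tool from outside, world axes, zero at the start; "moment": the same for the moment, N m; "grip_width": finger opening in m; "finger_force": force on a finger pad.
Only numpy, scipy, OpenCV 4.12 (cv2) and the standard library are available. Lean on these libraries where they do the work, as an engineer would, in place of code of your own. Each camera call takes 0.05 s, during which the arm holds its last target. There are 200 camera calls.

TASK

The tubes in the teal rack are labelled: turn the red latch of the labelling stand counter-clockwise (seen from above) to its stop, so that it lies along the slide and frees the jaw, slide the jaw fully open, then lift the rack out and set it down flat inside the white tray. Keep the rack upright and do not drop it, leave the jaw open, and leave the tip box, the cup and the marker where they are.

Things in the scene. Friction and masses are not known exactly. Their poses are not given: they have to be found in the camera images.
- stand: Grey vise-like labelling stand fixed to the bench, on the robot's left or right: bed 76 (x) x 270 (y) x 12 mm. Origin: centre of its underside; y is the slide direction. From -y to +y: fixed jaw 50 mm wide, top at 48 mm, y -135 to -117; rack lengthwise, centred at y -59.5, its long sides free for fingers down to the bed; sliding jaw; red latch at y +88.
- jaw (a joint): Sliding aluminium jaw: 0 = closed, 0.040 m = fully open (towards the stand's +y, away from the rack; 3 N of friction, stays where left). Its lip reaches 12 mm over the rack's end, so the rack cannot be lifted until it opens. Two low prongs behind it (30 mm apart, tops 26 mm above the bench) are blocked by the latch while that is locked: the jaw then moves only some mm.
- jaw_grip (a point): Grip point in the jaw's upright black fin, 88 mm above the bench. Fin: 36 mm wide (stand x), 12 mm thick (stand y), from 68 to 102 mm above the bench. Below it the aluminium jaw is also 36 mm wide down to 31 mm; its lip (top at 68 mm) reaches from 25 mm on the rack side of this point to 11 mm behind it.
- latch (a joint): Red turn latch on an upright axis, rad: 0 = locked, its bar across the slide (1.4 rad clockwise, seen from above, from the stand's y axis); grows counter-clockwise to 1.4 = free, at its stop, bar along the stand's y. The jaw's prongs pass above about 1.1. Light friction, stays where left.
- latch_grip (a point): Grip point of the latch, on its turning axis, 55 mm above the bench. Its red bar grip is 12 mm thick, 44 mm long, from 27 to 65 mm above the bench (under it a blade 52 mm long); pinch it across its thickness. The point's y axis always runs along the bar, its x across the 12 mm.
- rack: Teal tube rack, a loose drilled block 56 (x) x 112 (y) x 48 mm (z), 0.15 to 0.31 kg, with three translucent tube caps standing 6 mm above its top. Origin: centre of its underside; z up. Starts on the bed of the stand, underside 12 mm above the bench, its y axis along the stand's y. Pinch it across its 56 mm width.
- tray: Shallow white plastic tray fixed to the bench: outside 160 (x) x 210 (y) x 14 mm high, walls and floor 4 mm thick (inside 152 x 202 mm). Origin: centre of its underside. Empty.
- tip_box: Bystander: blue box of pipette tips, 83 x 123 x 67 mm, loose. Origin: centre of its underside.
- cup: Bystander: empty white cup, 76 mm wide, 75 mm tall, light and loose. Origin: centre of its underside.
- marker: Bystander: black marker pen with a red cap, 130 mm long (along its y), 13 mm thick, lying on the bench. Origin: its middle, at the bench.
Things that resemble listed ones, but are neither listed nor needed, are in the scene too. Of the things shaped like the rack, the teal one is meant.

How it is judged:
By the outcome, as a careful person would: the job done as asked, in the order asked, and still so for the second after the job is handed in, with the robot touching nothing.
It also fails if it takes over 61 s, if anything falls off the work surface, if the arm or the gripper's body presses on something with over 40 N, if the wrist force passes 120 N, or if a joint passes its speed limit or range.

## Working session

There is one attempt and no reset: what is moved stays moved. The work goes in short steps, Python scripts to look and compute and a tool call to move; the robot and the scene stay as the last step left them, time stands still between calls to the robot, and variables do not carry over. Pictures are saved under pics/ and viewed, at most 10 in all, crops included, and the job is handed in when it is done.

Besides the shell and the picture viewer there is one more tool, called as name(argument=value, ...) on one line, values as JSON. send_rows: Moves the arm, as the interface text tells. Its arguments: {"type":"object","properties":{"plan":{"type":"string"},"grip_force":{"type":"number"}},"required":["plan"]}

```bash
mkdir -p pics; python3 - <<'E'
from workcell import observe, imaging, bot
import cv2, numpy as np
s=observe(); print(s, bot.tcp_to_grasp)
ims=[]
for n in("scene","side"):
    f=imaging.grab_frame(n); cv2.imwrite(f"pics/{n}0.png",f["color"][...,::-1]); print(n,{k:v for k,v in f.items() if k!="color"})
f=imaging.grab_frame("wrist"); print({k:v for k,v in f.items() if k!="color"})
E
ls
```

```text
{'clock': 0.0, 'qpos': array([ 1.27380348,  0.52199685, -0.03638295,  1.59999644,  0.02120192,
        1.0210753 , -0.1128428 ]), 'qd': array([-0.00115315,  0.00121185,  0.00145123, -0.00331886,  0.00144421,
       -0.00054489,  0.00029625]), 'joint_efforts': array([-1.15555460e-03, -9.27130795e+01,  1.97922617e+00, -3.69938922e+01,
        1.77865068e-02,  8.28199438e-03, -6.01557895e-05]), 'position': array([ 0.1404565 , -0.60867853,  0.23073994]), 'tool_rot': array([-3.14050264e+00,  5.08937546e-05,  2.26789067e-01]), 'force': array([ 0.51430726, -0.56743403, -0.55709699]), 'moment': array([ 0.0263558 , -0.03462156, -0.0140184 ]), 'finger_force': 0.0, 'grip_width': 0.08545255946792385} 0.0187
scene {'fx': 494.71037919462657, 'fy': 494.71037919462657, 'cx': 251.56369747817277, 'cy': 197.53655683389312, 'eye': array([1.38040996, 0.72572516, 0.76428487]), 'orientation': array([-2.15227998,  0.02285363,  2.26849682])}
side {'fx': 395.9346184335047, 'fy': 395.9346184335047, 'cx': 255.43936720580777, 'cy': 192.98031160865332, 'eye': array([0.0283281 , 0.66852255, 0.70731774]), 'orientation': array([-2.18249454,  0.01438698, -2.45798924])}
{'fx': 283.254304795615, 'fy': 283.254304795615, 'cx': 259.49348145462477, 'cy': 191.54118407796616, 'tool_from_camera': array([[ 1.30692734e-03, -9.47728766e-01, -3.19074408e-01,
         8.22310528e-02],
       [ 9.99998315e-01,  1.64986565e-03, -8.04514532e-04,
         7.95379124e-05],
       [ 1.28889147e-03, -3.19072819e-01,  9.47729326e-01,
        -1.42498330e-01],
       [ 0.00000000e+00,  0.00000000e+00,  0.00000000e+00,
         1.00000000e+00]])}
pics
```

View pics/scene0.png

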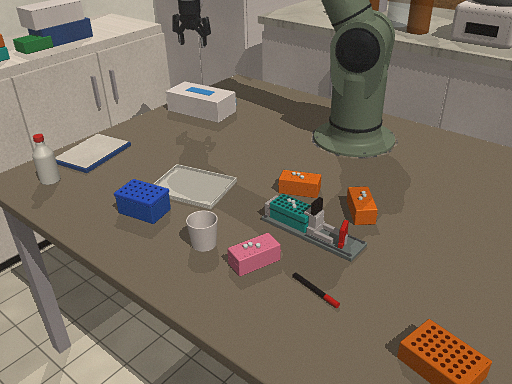

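View pics/side0.png

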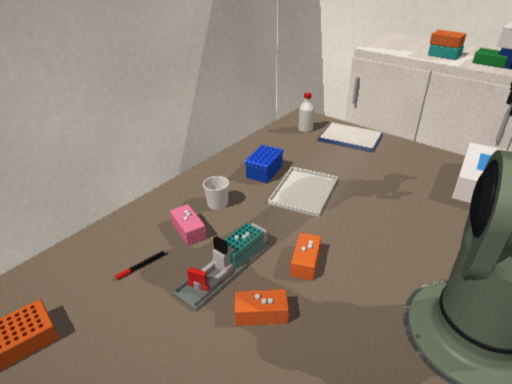

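Scene: teal rack (290,212) in the stand, fin (317,205), red latch (343,234), tray (198,185), cup (202,230), tip box (143,200) and marker (316,290). Rack lookalikes are pink (254,253) and orange (300,183), (362,205), (444,352). Only (290,212) is teal and it sits in the stand. I'll confirm that in an enlarged crop and measure it.

```bash
cat > h.py <<'E'
import numpy as np, cv2
from scipy.spatial.transform import Rotation as R
from workcell import observe, imaging, bot
def cam(name):
    s=observe(); f=imaging.grab_frame(name)
    if name=="wrist":
        T=np.eye(4); T[:3,:3]=R.from_euler('xyz',s["tool_rot"]).as_matrix(); T[:3,3]=s["position"]
        T=T@f["tool_from_camera"]; f["R"],f["eye"]=T[:3,:3],T[:3,3]
    else: f["R"]=R.from_euler('xyz',f["orientation"]).as_matrix()
    return f
def ray(f,p): return f["R"]@np.array([(p[0]-f["cx"])/f["fx"],(p[1]-f["cy"])/f["fy"],1])
def onz(f,p,z): d=ray(f,p); return f["eye"]+d*(z-f["eye"][2])/d[2]
def proj(f,X):
    c=f["R"].T@(np.asarray(X)-f["eye"]); return np.array([f["cx"]+f["fx"]*c[0]/c[2],f["cy"]+f["fy"]*c[1]/c[2]])
def tri(f,p,g,q):
    d,e=ray(f,p),ray(g,q); A=np.c_[d,-e]; t=np.linalg.lstsq(A,g["eye"]-f["eye"],rcond=None)[0]
    a,b=f["eye"]+t[0]*d,g["eye"]+t[1]*e; return (a+b)/2,np.linalg.norm(a-b)
def blob(f,lo,hi,roi=None):
    m=cv2.inRange(cv2.cvtColor(f["color"],cv2.COLOR_RGB2HSV),lo,hi)
    if roi: z=np.zeros_like(m); a,b,c,d=roi; z[b:d,a:c]=m[b:d,a:c]; m=z
    n,l,st,ce=cv2.connectedComponentsWithStats(m); i=1+np.argmax(st[1:,4])
    return (l==i).astype(np.uint8),ce[i],st[i]
def step(dx_world,yaw=0):
    "world shift -> tool axes shift"
    return R.from_euler('xyz',observe()["tool_rot"]).as_matrix().T@np.asarray(dx_world)
E
python3 - <<'E'
from h import *
S,D=cam("scene"),cam("side")
rt=[]
for name,lo,hi,r1,r2 in [("teal",(80,80,40),(95,255,255),(255,180,330,240),(210,210,280,270)),
  ("red",(0,180,80),(4,255,255),(330,210,355,255),(180,255,215,295)),
  ("fin",(0,0,0),(180,255,50),(305,190,330,220),(205,230,235,260))]:
    a,b=blob(S,lo,hi,r1),blob(D,lo,hi,r2)
    print(name,a[1],a[2],b[1],b[2],tri(S,a[1],D,b[1]))
for nm,f,roi in(("scene",S,(150,150,250,220)),("side",D,(260,160,345,220))):
    m,c,st=blob(f,(0,0,130),(180,40,255),roi)
    h=cv2.approxPolyDP(cv2.convexHull(cv2.findContours(m,0,2)[0][0]),4,True)[:,0]
    print(nm,"tray",[(tuple(map(int,p)),onz(f,p,.012).round(3)) for p in h])
c1=cv2.resize(S["color"][180:265,250:370],None,fx=5,fy=5,interpolation=2)
c2=cv2.resize(D["color"][215:310,165:285],None,fx=5,fy=5,interpolation=2)
im=cv2.resize(np.hstack([c1[:425],c2[:425]]) ,(800,283)); 
c2=cv2.resize(D["color"][215:310,165:285],(480,380),interpolation=2)
c1=cv2.resize(S["color"][180:265,250:330+40],(480,340),interpolation=2)
cv2.imwrite("pics/c1.png",cv2.resize(S["color"][180:265,250:370],(780,552),interpolation=2)[...,::-1])
cv2.imwrite("pics/c2.png",cv2.resize(D["color"][215:310,165:285],(720,570),interpolation=2)[...,::-1])
E
```

```text
teal [289.73319328 212.33928571] [270 194  41  39 952] [243.24133504 242.2182285 ] [225 223  38  45 779] (array([0.53000406, 0.11780647, 0.0330954 ]), np.float64(0.0030080217712259985))
red [342.67647059 233.29411765] [338 220  11  29 170] [196.84230769 277.13846154] [188 268  20  22 260] (array([0.53156999, 0.27579501, 0.04026364]), np.float64(0.0008877262716969263))
fin [316.43670886 205.8164557 ] [311 197  12  19 158] [220.39285714 244.875     ] [214 237  14  17 168] (array([0.52845392, 0.1970174 , 0.08414425]), np.float64(0.0005759149504782695))
scene tray [((154, 183), array([ 0.631, -0.298,  0.012])), ((176, 164), array([ 0.513, -0.33 ,  0.012])), ((236, 177), array([ 0.458, -0.13 ,  0.012])), ((211, 208), array([ 0.621, -0.076,  0.012])), ((170, 198), array([ 0.656, -0.201,  0.012]))]
side tray [((291, 167), array([ 0.664, -0.286,  0.012])), ((337, 176), array([ 0.514, -0.331,  0.012])), ((318, 215), array([ 0.455, -0.119,  0.012])), ((268, 203), array([ 0.601, -0.077,  0.012]))]
```

View pics/c1.png

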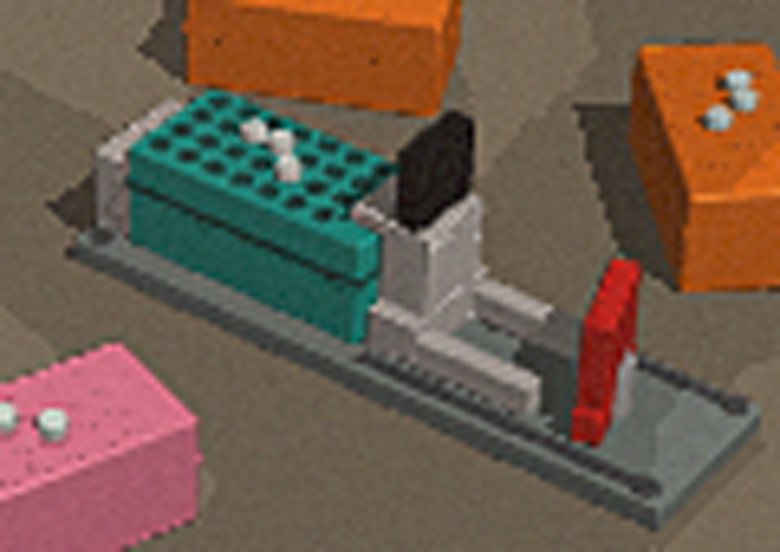

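View pics/c2.png

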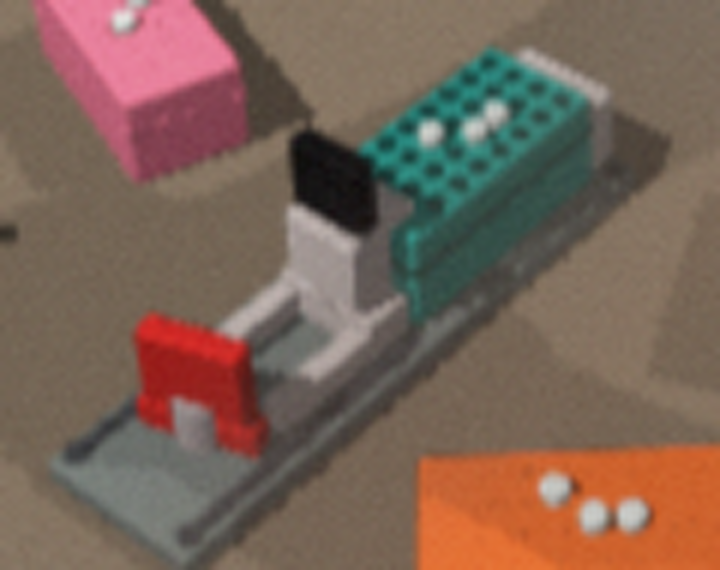

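Both crops confirm the teal rack in the stand, with pink and orange lookalikes outside it. The latch is across the slide and the prongs point to it. Next I'll get the stand yaw from the bed corners and compute the target poses.

```bash
python3 - <<'E'
from h import *
S,D=cam("scene"),cam("side")
for nm,f,o,s,pts in(("scene",S,(250,180),6.5,[(70,245),(658,508),(757,410)]),("side",D,(165,215),6,[(52,462),(182,553),(668,150)])):
    for p in pts: print(nm,p,onz(f,(p[0]/s+o[0],p[1]/s+o[1]),.012).round(4))
# top face edge corners of rack z=.060
for nm,f,o,s,pts in(("scene",S,(250,180),6.5,[(130,150),(378,240),(205,92)]),("side",D,(165,215),6,[(408,225),(590,100),(487,50)])):
    for p in pts: print("rack",nm,p,onz(f,(p[0]/s+o[0],p[1]/s+o[1]),.060).round(4))
s=observe(); print(s["position"],s["clock"])
m=S["color"].copy()
for n,f in(("s",S),("d",D)):
  for nm,lo,hi,roi in(("cup",(0,0,120),(180,60,255),(180,205,225,255) if n=="s" else (200,172,235,212)),("tip",(105,120,50),(125,255,255),(110,170,180,225) if n=="s" else (240,140,290,185))):
    b=blob(f,lo,hi,roi); print(n,nm,b[1],b[2],onz(f,b[1],.035).round(3))
E
```

```text
scene (70, 245) [0.5727 0.0574 0.012 ]
scene (658, 508) [0.5679 0.3236 0.012 ]
scene (757, 410) [0.4967 0.3237 0.012 ]
side (52, 462) [0.5616 0.3228 0.012 ]
side (182, 553) [0.4923 0.3217 0.012 ]
side (668, 150) [0.4841 0.0385 0.012 ]
rack scene (130, 150) [0.5602 0.0783 0.06  ]
rack scene (378, 240) [0.5504 0.1888 0.06  ]
rack scene (205, 92) [0.5088 0.0763 0.06  ]
rack side (408, 225) [0.5063 0.1799 0.06  ]
rack side (590, 100) [0.4966 0.0772 0.06  ]
rack side (487, 50) [0.5515 0.0788 0.06  ]
[ 0.1405161  -0.60890715  0.23114511] 0.35
s cup [203.08436214 229.1100823 ] [186 210  33  42 972] [ 0.722 -0.003  0.035]
s tip [142.64799095 200.64685908] [ 114  179   57   45 1767] [ 0.732 -0.221  0.035]
d cup [215.81923077 191.29871795] [202 175  28  36 780] [ 0.74  -0.003  0.035]
d tip [263.60465116 163.15600775] [ 245  145   38   38 1032] [ 0.729 -0.219  0.035]
```

Stand yaw is about 0, its origin is near (0.530, 0.188), and the latch at 0.276 and rack at 0.1285 fit the given sizes. The tray centre is near (0.561, -0.205), yaw about 0.27. Next, a first transit towards the stand.

```bash
cat > go.py <<'E'
import sys
from h import *
s=observe(); M=R.from_euler('xyz',s["tool_rot"])
for a in sys.argv[1:]:
    x,y,z,yaw=map(float,a.split(","))
    G=R.from_euler('xyz',[np.pi,0,yaw])
    print(a,(1000*M.inv().apply(np.array([x,y,z])-s["position"])).round(1),"mm",(M.inv()*G).as_rotvec(degrees=True).round(2))
print(s["clock"],s["position"].round(4),s["tool_rot"].round(4),s["force"].round(1),s["grip_width"],s["qpos"].round(2))
E
python3 go.py .45,-.40,.25,.17 .53,-.05,.25,.17 .50,.276,.25,.17
```

```text
.45,-.40,.25,.17 [ 348.5 -134.   -18.8] mm [-0.02  0.    3.25]
.53,-.05,.25,.17 [ 505.2 -457.   -18.7] mm [-0.02  0.    3.25]
.50,.276,.25,.17 [ 549.3 -781.4  -18.6] mm [-0.02  0.    3.25]
0.35 [ 0.1405 -0.6089  0.2311] [-3.1413  0.      0.2268] [-0.1  0.1 -0.4] 0.08522555319313377 [ 1.27  0.52 -0.04  1.6   0.02  1.02 -0.11]
```

send_rows(plan="0.349 -0.135 -0.02 0 0 3.2 0.0854;0.349 -0.135 -0.02 0 0 3.2 0.0854;0.349 -0.135 -0.02 0 0 3.2 0.0854;0.349 -0.135 -0.02 0 0 3.2 0.0854;0.349 -0.135 -0.02 0 0 3.2 0.0854;0.349 -0.135 -0.02 0 0 3.2 0.0854;0.349 -0.135 -0.02 0 0 3.2 0.0854;0.349 -0.135 -0.02 0 0 3.2 0.0854;0.349 -0.135 -0.02 0 0 3.2 0.0854;0.349 -0.135 -0.02 0 0 3.2 0.0854")

```text
clock: 1.18
position: [0.4574, -0.3926, 0.2516]
tool_rot: [-3.14, -0.004, 0.18]
force: [0.4, 0.4, 0.2]
grip_width: 0.0853
finger_force: 0.0
```

send_rows(plan="0.11 -0.346 0 0 0 0 0.0854;0.11 -0.346 0 0 0 0 0.0854;0.11 -0.346 0 0 0 0 0.0854;0.11 -0.346 0 0 0 0 0.0854;0.11 -0.346 0 0 0 0 0.0854;0.11 -0.346 0 0 0 0 0.0854;0.11 -0.346 0 0 0 0 0.0854;0.11 -0.346 0 0 0 0 0.0854;0.11 -0.346 0 0 0 0 0.0854;0.11 -0.346 0 0 0 0 0.0854")

```text
clock: 2.02
position: [0.5004, -0.0329, 0.2516]
tool_rot: [-3.14, -0.001, 0.178]
force: [0.3, 0.4, -0.3]
grip_width: 0.0858
finger_force: 0.0
```

```bash
python3 go.py .48,.24,.25,.17
```

```text
.48,.24,.25,.17 [  28.3 -272.2    2.2] mm [-0.11 -0.07  0.47]
2.0167 [ 0.5004 -0.0329  0.2516] [-3.1396e+00 -1.2000e-03  1.7820e-01] [ 0.3  0.4 -0.3] 0.08579463768171575 [ 0.14  0.31 -0.24  1.89  0.09  0.95 -1.53]
```

send_rows(plan="0.028 -0.272 0.002 0 0 0.5 0.06;0.028 -0.272 0.002 0 0 0.5 0.06;0.028 -0.272 0.002 0 0 0.5 0.06;0.028 -0.272 0.002 0 0 0.5 0.06;0.028 -0.272 0.002 0 0 0.5 0.06;0.028 -0.272 0.002 0 0 0.5 0.06;0.028 -0.272 0.002 0 0 0.5 0.06;0.028 -0.272 0.002 0 0 0.5 0.06;0.028 -0.272 0.002 0 0 0.5 0.06;0.028 -0.272 0.002 0 0 0.5 0.06")

```text
clock: 2.85
position: [0.4813, 0.2326, 0.2492]
tool_rot: [3.141, 0.0, 0.162]
force: [0.5, -0.2, -0.3]
grip_width: 0.06
finger_force: 0.0
```

```bash
python3 - <<'E'
from h import *
W=cam("wrist"); cv2.imwrite("pics/w1.png",W["color"][...,::-1])
m,c,st=blob(W,(0,180,80),(4,255,255)); print("red",c,st,onz(W,c,.055))
cnt=max(cv2.findContours(m,0,2)[0],key=cv2.contourArea)
for p in cv2.boxPoints(cv2.minAreaRect(cnt)): print(p,onz(W,p,.065).round(4))
m,c,st=blob(W,(0,0,0),(180,255,50),(150,100,400,300)); print("fin",c,st,onz(W,c,.102))
print([proj(W,X).round() for X in((.53,.276,.065),(.53,.1975,.102),(.53,.1285,.06))])
E
python3 go.py .531,.276,.12,.17 .531,.276,.036,.17
```

```text
red [229.56223176 119.98497854] [221  99  18  43 466] [0.53097482 0.27600144 0.055     ]
[220.1892  100.13515] [0.5513 0.288  0.065 ]
[232.35136  98.10812] [0.5555 0.2751 0.065 ]
[239.21623 139.29732] [0.5124 0.2614 0.065 ]
[227.05406 141.32434] [0.5078 0.2749 0.065 ]
fin [343.44950379 280.47460595] [ 315  240   85   60 1713] [0.37081765 0.11192808 0.102     ]
[array([229., 122.]), array([302., 138.]), array([354., 142.])]
.531,.276,.12,.17 [ 56.  -35.3 129.3] mm [ 0.03  0.   -0.53]
.531,.276,.036,.17 [ 56.  -35.4 213.3] mm [ 0.03  0.   -0.53]
2.9 [0.4814 0.2323 0.2493] [3.141  0.     0.1608] [ 1.2 -0.6 -0.8] 0.06003220856677029 [-0.3   0.37 -0.34  1.81  0.15  0.99 -2.11]
```

View pics/w1.png

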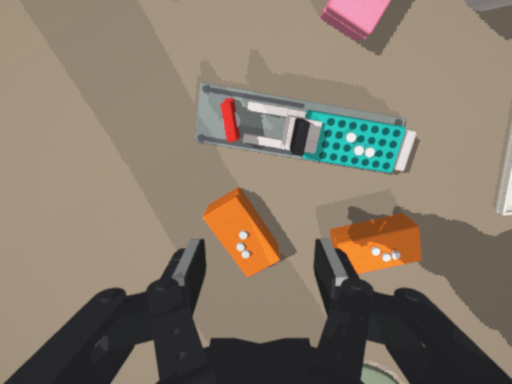

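The picture shows the red latch (229,120), fin (301,138) and teal rack (355,142) where my estimates project. Moving above the latch.

send_rows(plan="0.056 -0.0353 0.08 0 0 -0.5 0.045;0.056 -0.0353 0.08 0 0 -0.5 0.045;0.056 -0.0353 0.12 0 0 -0.5 0.045;0.056 -0.0353 0.12 0 0 -0.5 0.045;0.056 -0.0353 0.12 0 0 -0.5 0.045;0.056 -0.0353 0.12 0 0 -0.5 0.045")

```text
clock: 3.4
position: [0.5307, 0.2763, 0.1299]
tool_rot: [3.141, 0.001, 0.17]
force: [-1.0, -1.1, 0.7]
grip_width: 0.0448
finger_force: 0.0
```

```bash
python3 go.py .531,.276,.036,.17
python3 - <<'E'
from h import *
W=cam("wrist"); cv2.imwrite("pics/w2.png",W["color"][...,::-1])
E
```

```text
.531,.276,.036,.17 [ 0.4  0.3 93.9] mm [ 0.03  0.05 -0.01]
3.4 [0.5307 0.2763 0.1299] [3.141e+00 9.000e-04 1.699e-01] [-1.  -1.1  0.7] 0.04476911921620714 [-0.37  0.61 -0.3   1.75  0.24  0.82 -2.18]
```

View pics/w2.png

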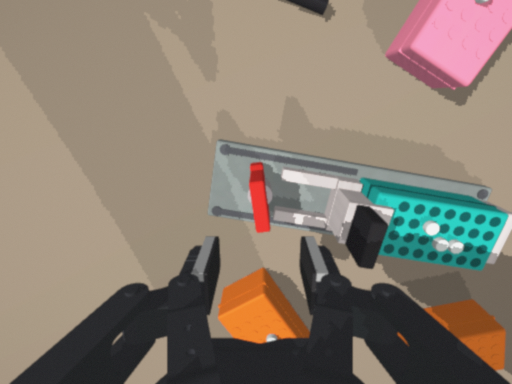

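The fingers straddle the bar, which runs (257,163) to (265,231), about 5° further counter-clockwise than the tool. The bed edge slope confirms stand yaw is about 0. I'll add that turn, descend and grip.

send_rows(plan="0 0 0.04 0 0 -5 0.045;0 0 0.07 0 0 -5 0.045;0 0 0.094 0 0 -5 0.045;0 0 0.094 0 0 -5 0.045;0 0 0.094 0 0 -5 0.045;0 0 0.094 0 0 -5 0.005;0 0 0.094 0 0 -5 0.005;0 0 0.094 0 0 -5 0.005;0 0 0.094 0 0 -5 0.005;0 0 0.094 0 0 -5 0.005", grip_force=25)

```text
clock: 4.28
position: [0.532, 0.277, 0.0375]
tool_rot: [3.141, -0.003, 0.257]
force: [-0.8, -6.0, 15.3]
grip_width: 0.0112
finger_force: 26.7
```

send_rows(plan="0 0 -0.001 0 0 -6 0.005;0 0 -0.001 0 0 -12 0.005;0 0 -0.001 0 0 -18 0.005;0 0 -0.001 0 0 -24 0.005;0 0 -0.001 0 0 -30 0.005;0 0 -0.001 0 0 -36 0.005;0 0 -0.001 0 0 -42 0.005;0 0 -0.001 0 0 -48 0.005;0 0 -0.001 0 0 -54 0.005;0 0 -0.001 0 0 -54 0.005")

```text
clock: 5.12
position: [0.5308, 0.2792, 0.0377]
tool_rot: [-3.142, -0.003, 1.208]
force: [-3.1, 7.7, 0.4]
grip_width: 0.0114
finger_force: 40.6
```

```bash
python3 go.py .531,.276,.037,1.571
```

```text
.531,.276,.037,1.571 [-2.9  1.3  0.6] mm [  0.03  -0.19 -20.78]
5.1167 [0.5308 0.2792 0.0377] [-3.1416 -0.0033  1.2084] [-3.1  7.7  0.4] 0.01141595487126222 [-0.23  0.79 -0.52  1.78  0.56  0.72 -1.41]
```

send_rows(plan="-0.001 0 0 0 0 -6 0.005;-0.002 0 0 0 0 -12 0.005;-0.002 0 0 0 0 -17 0.005;-0.002 0 0 0 0 -21 0.005;-0.002 0 0 0 0 -23 0.005;-0.002 0 0 0 0 -23 0.005;-0.002 0 0 0 0 -23 0.005")

```text
clock: 5.7
position: [0.5296, 0.2789, 0.0378]
tool_rot: [3.14, -0.005, 1.603]
force: [-4.5, 15.9, -4.7]
grip_width: 0.0114
finger_force: 45.6
```

send_rows(plan="-0.002 0 0 0 0 -22 0.06;0 0 0 0 0 2 0.06;0 0 0 0 0 2 0.06;0 0 0 0 0 2 0.06;0 0 -0.03 0 0 2 0.06;0 0 -0.07 0 0 2 0.06;0 0 -0.1 0 0 2 0.06;0 0 -0.1 0 0 2 0.06;0 0 -0.1 0 0 2 0.06")

```text
clock: 6.45
position: [0.531, 0.2756, 0.1386]
tool_rot: [3.138, -0.001, 1.568]
force: [0.7, -0.0, -0.0]
grip_width: 0.0595
finger_force: 0.0
```

```bash
python3 go.py .530,.1975,.12,1.571  .530,.1975,.069,1.571
python3 - <<'E'
from h import *
S,W=cam("scene"),cam("wrist"); a=S["color"][185:265,250:370]
cv2.imwrite("pics/m1.png",np.hstack([cv2.resize(a,(400,300),interpolation=2),cv2.resize(W["color"],(400,300))])[...,::-1])
E
```

```text
.530,.1975,.12,1.571 [-78.1  -0.9  18.6] mm [ 0.21 -0.05 -0.17]
.530,.1975,.069,1.571 [-78.2  -1.1  69.6] mm [ 0.21 -0.05 -0.17]
6.45 [0.531  0.2756 0.1386] [ 3.1379e+00 -1.0000e-03  1.5681e+00] [ 0.7 -0.  -0. ] 0.059521338897385985 [-0.11  0.67 -0.69  1.73  0.53  0.92 -1.02]
```

View pics/m1.png

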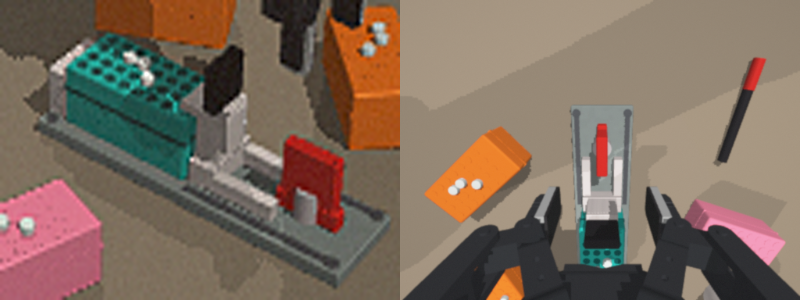

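The latch (601,150) now lies along the slide and is free. Next is the jaw: over the fin, descend and grip.

send_rows(plan="-0.04 -0.001 0 0 0 0 0.06;-0.078 -0.001 0 0 0 0 0.06;-0.078 -0.001 0 0 0 0 0.06;-0.078 -0.001 0.03 0 0 0 0.06;-0.078 -0.001 0.06 0 0 0 0.06;-0.078 -0.001 0.068 0 0 0 0.06;-0.078 -0.001 0.068 0 0 0 0.02;-0.078 -0.001 0.068 0 0 0 0.02;-0.078 -0.001 0.068 0 0 0 0.02;-0.078 -0.001 0.068 0 0 0 0.02", grip_force=30)

```text
clock: 7.38
position: [0.529, 0.1978, 0.0689]
tool_rot: [3.141, -0.001, 1.567]
force: [4.4, 2.8, -18.6]
grip_width: 0.0357
finger_force: 33.5
```

```bash
python3 go.py .530,.240,.070,1.571
```

```text
.530,.240,.070,1.571 [42.2  0.8 -1. ] mm [ 0.04 -0.04 -0.21]
7.3833 [0.529  0.1978 0.0689] [ 3.1409e+00 -7.0000e-04  1.5673e+00] [  4.4   2.8 -18.6] 0.03571677310432471 [-0.02  0.73 -0.64  1.86  0.61  0.76 -0.99]
```

send_rows(plan="0.006 0 0.001 0 0 0 0.02;0.012 0 0.001 0 0 0 0.02;0.018 0 0.001 0 0 0 0.02;0.024 0 0.001 0 0 0 0.02;0.03 0 0.001 0 0 0 0.02;0.035 0 0.001 0 0 0 0.02;0.04 0 0.001 0 0 0 0.02;0.043 0 0.001 0 0 0 0.02;0.043 0 0.001 0 0 0 0.02;0.043 0 0.001 0 0 0 0.02")

```text
clock: 8.22
position: [0.5293, 0.2375, 0.0686]
tool_rot: [3.141, 0.006, 1.565]
force: [-4.1, -21.7, 19.1]
grip_width: 0.0354
finger_force: 37.9
```

At the stop after 39.7 mm. Releasing and moving over the rack.

send_rows(plan="0 0 0 0 0 0 0.0854;0 0 0 0 0 0 0.0854;0 0 0 0 0 0 0.0854;0 0 0 0 0 0 0.0854;0 0 -0.03 0 0 0 0.0854;0 0 -0.065 0 0 0 0.0854;0 0 -0.065 0 0 0 0.0854;0 0 -0.065 0 0 0 0.0854")

```text
clock: 8.88
position: [0.5297, 0.2412, 0.1341]
tool_rot: [3.139, -0.001, 1.567]
force: [0.1, 0.5, -0.7]
grip_width: 0.0854
finger_force: 0.0
```

```bash
python3 go.py .530,.1285,.135,1.571  .530,.1285,.024,1.571
python3 - <<'E'
from h import *
S,D=cam("scene"),cam("side")
a=blob(S,(0,0,0),(180,255,50),(313,193,340,232));b=blob(D,(0,0,0),(180,255,50),(195,235,228,272))
print(a[1:],b[1:],tri(S,a[1],D,b[1]))
W=cam("wrist"); m,c,st=blob(W,(80,80,40),(95,255,255)); print(c,st)
cn=max(cv2.findContours(m,0,2)[0],key=cv2.contourArea)
for p in cv2.boxPoints(cv2.minAreaRect(cn)): print(p,onz(W,p,.06).round(4))
E
```

```text
.530,.1285,.135,1.571 [-112.7    0.7   -1. ] mm [ 0.17 -0.08 -0.22]
.530,.1285,.024,1.571 [-112.8    0.4  110. ] mm [ 0.17 -0.08 -0.22]
8.8833 [0.5297 0.2412 0.1341] [ 3.1387e+00 -1.4000e-03  1.5672e+00] [ 0.1  0.5 -0.7] 0.08544244787603676 [-0.05  0.66 -0.69  1.78  0.53  0.89 -0.99]
(array([330.25316456, 211.56329114]), array([325, 203,  12,  19, 158], dtype=int32)) (array([208.22151899, 254.2721519 ]), array([202, 246,  14,  18, 158], dtype=int32)) (array([0.52865461, 0.23657497, 0.08419112]), np.float64(0.0008341406045744864))
[259.99171222 287.39869512] [ 229  238   63  106 5671]
[229. 238.] [0.503  0.2092 0.06  ]
[291. 238.] [0.5554 0.2091 0.06  ]
[291. 343.] [0.5592 0.095  0.06  ]
[229. 343.] [0.4988 0.0951 0.06  ]
```

The fin now triangulates to y 0.2366, so the jaw stays open. The rack is at x 0.529, square to the tool. Descend and grip.

send_rows(plan="-0.04 0 0 0 0 0 0.0854;-0.08 0 0 0 0 0 0.0854;-0.113 0 0 0 0 0 0.0854;-0.113 0 0 0 0 0 0.0854;-0.113 0 0.035 0 0 0 0.0854;-0.113 0 0.07 0 0 0 0.0854;-0.113 0 0.1 0 0 0 0.0854;-0.113 0 0.11 0 0 0 0.0854;-0.113 0 0.11 0 0 0 0.0854;-0.113 0 0.11 0 0 0 0.0854")

```text
clock: 9.87
position: [0.5283, 0.128, 0.0226]
tool_rot: [-3.141, -0.0, 1.568]
force: [-0.8, -0.6, 1.2]
grip_width: 0.0853
finger_force: 0.0
```

send_rows(plan="0 0 0 0 0 0 0.04;0 0 0 0 0 0 0.04;0 0 0 0 0 0 0.04;0 0 0 0 0 0 0.04;0 0 0 0 0 0 0.04;0 0 0 0 0 0 0.04", grip_force=45)

```text
clock: 10.37
position: [0.5292, 0.1276, 0.0238]
tool_rot: [3.139, -0.0, 1.567]
force: [-1.0, -0.9, 10.2]
grip_width: 0.0555
finger_force: 46.7
```

Gripped at 55.5 mm. Lift straight up.

send_rows(plan="0 0 -0.01 0 0 0 0.04;0 0 -0.025 0 0 0 0.04;0 0 -0.045 0 0 0 0.04;0 0 -0.07 0 0 0 0.04;0 0 -0.095 0 0 0 0.04;0 0 -0.12 0 0 0 0.04;0 0 -0.14 0 0 0 0.04;0 0 -0.14 0 0 0 0.04;0 0 -0.14 0 0 0 0.04")

```text
clock: 11.12
position: [0.5289, 0.1273, 0.1639]
tool_rot: [3.139, -0.0, 1.567]
force: [0.4, -0.5, -1.0]
grip_width: 0.0555
finger_force: 48.8
```

```bash
python3 go.py .545,-.05,.165,1.6 .557,-.205,.165,1.84
python3 - <<'E'
from h import *
S=cam("scene"); a=S["color"][150:270,140:380]
cv2.imwrite("pics/m2.png",cv2.resize(a,(800,400),interpolation=2)[...,::-1])
E
```

```text
.545,-.05,.165,1.6 [-177.3   16.8   -1.1] mm [ 0.14 -0.   -1.9 ]
.557,-.205,.165,1.84 [-332.2   29.5   -1.1] mm [ 1.400e-01  1.000e-02 -1.566e+01]
11.1167 [0.5289 0.1273 0.1639] [ 3.1391e+00 -1.0000e-04  1.5668e+00] [ 0.4 -0.5 -1. ] 0.05548687338718458 [ 0.18  0.57 -0.73  1.85  0.48  0.9  -0.78]
```

View pics/m2.png

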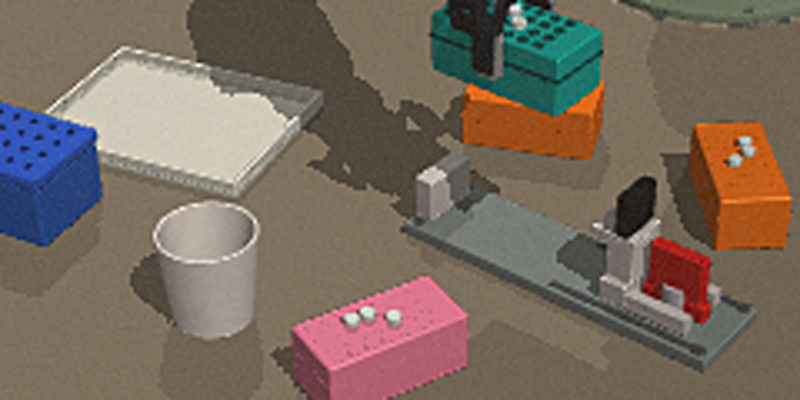

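The rack is clear of the stand and level, the jaw is open, and nothing else was disturbed. Carry it to the tray.

send_rows(plan="-0.015 0.001 0 0 0 0 0.04;-0.04 0.004 0 0 0 -1 0.04;-0.07 0.006 0 0 0 -2 0.04;-0.1 0.009 0 0 0 -3 0.04;-0.13 0.012 0 0 0 -4.5 0.04;-0.16 0.014 0 0 0 -6 0.04;-0.19 0.017 0 0 0 -7.5 0.04;-0.22 0.02 0 0 0 -9 0.04;-0.25 0.022 0 0 0 -10.5 0.04;-0.27 0.024 0 0 0 -12 0.04")

```text
clock: 12.0
position: [0.5505, -0.1457, 0.1612]
tool_rot: [-3.14, -0.0, 1.776]
force: [-0.4, -1.0, -1.2]
grip_width: 0.0557
finger_force: 48.8
```

```bash
python3 go.py .557,-.205,.165,1.84
```

```text
.557,-.205,.165,1.84 [-59.3  -5.7  -3.8] mm [-0.11 -0.01 -3.68]
12.0 [ 0.5505 -0.1457  0.1612] [-3.1396e+00 -1.0000e-04  1.7758e+00] [-0.4 -1.  -1.2] 0.05570017283336143 [ 0.68  0.62 -0.76  1.79  0.52  0.95 -0.09]
```

send_rows(plan="-0.025 -0.003 0 0 0 -2 0.04;-0.05 -0.005 0 0 0 -3.7 0.04;-0.059 -0.006 0 0 0 -3.7 0.04;-0.059 -0.006 0 0 0 -3.7 0.04;-0.059 -0.006 0.03 0 0 -3.7 0.04;-0.059 -0.006 0.06 0 0 -3.7 0.04;-0.059 -0.006 0.09 0 0 -3.7 0.04;-0.059 -0.006 0.115 0 0 -3.7 0.04;-0.059 -0.006 0.13 0 0 -3.7 0.04;-0.059 -0.006 0.13 0 0 -3.7 0.04")

```text
clock: 12.83
position: [0.556, -0.1999, 0.0294]
tool_rot: [-3.138, -0.003, 1.842]
force: [-0.7, 0.5, -1.3]
grip_width: 0.0554
finger_force: 48.7
```

```bash
python3 - <<'E'
from h import *
S=cam("scene");D=cam("side"); a=S["color"][145:225,130:250]; b=D["color"][150:230,245:365]
cv2.imwrite("pics/m3.png",np.hstack([cv2.resize(x,(400,267),interpolation=2) for x in(a,b)])[...,::-1])
E
python3 go.py .557,-.205,.0158,1.84
```

```text
.557,-.205,.0158,1.84 [-3.9 -2.  17. ] mm [ 0.   -0.03  0.11]
12.9333 [ 0.5579 -0.2008  0.0328] [ 3.1415e+00 -5.0000e-04  1.8419e+00] [-0.1 -0.7 -1.3] 0.055478180449372465 [ 0.68  0.82 -0.65  1.79  0.69  0.77 -0.06]
```

View pics/m3.png

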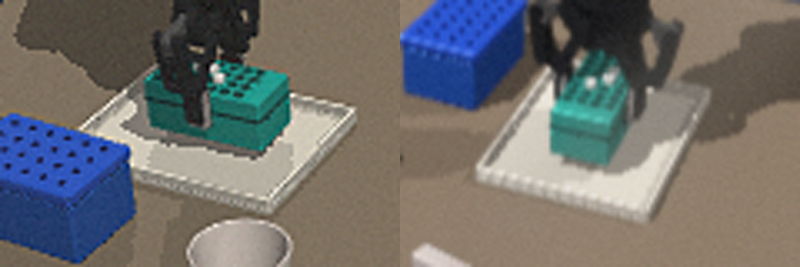

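The rack hovers well inside the tray, aligned with it. Lower slowly.

send_rows(plan="-0.002 -0.001 0.004 0 0 0 0.04;-0.004 -0.002 0.008 0 0 0 0.04;-0.004 -0.002 0.012 0 0 0 0.04;-0.004 -0.002 0.014 0 0 0 0.04;-0.004 -0.002 0.016 0 0 0 0.04;-0.004 -0.002 0.017 0 0 0 0.04;-0.004 -0.002 0.017 0 0 0 0.04;-0.004 -0.002 0.017 0 0 0 0.04")

```text
clock: 13.6
position: [0.5568, -0.2061, 0.0159]
tool_rot: [-3.142, 0.001, 1.841]
force: [-5.6, 1.3, 10.7]
grip_width: 0.0555
finger_force: 50.0
```

Contact felt. Release and retreat.

send_rows(plan="0 0 0 0 0 0 0.06;0 0 0 0 0 0 0.07;0 0 0 0 0 0 0.08;0 0 0 0 0 0 0.08;0 0 0 0 0 0 0.08;0 0 -0.03 0 0 0 0.08;0 0 -0.06 0 0 0 0.08;0 0 -0.1 0 0 0 0.08;0 0 -0.14 0 0 0 0.08;0 0 -0.18 0 0 0 0.08")

```text
clock: 14.43
position: [0.5564, -0.2056, 0.1971]
tool_rot: [-3.141, -0.001, 1.842]
force: [0.3, -0.5, -0.4]
grip_width: 0.0801
finger_force: 0.0
```

send_rows(plan="0 0 -0.03 0 0 0 0.08;0 0 -0.06 0 0 0 0.08;0 0 -0.06 0 0 0 0.08;0 0 -0.06 0 0 0 0.08")

```text
clock: 14.77
position: [0.5572, -0.2062, 0.2566]
tool_rot: [3.14, 0.002, 1.841]
force: [-0.2, -0.2, -1.2]
grip_width: 0.0799
finger_force: 0.0
```

```bash
python3 - <<'E'
from h import *
S,D=cam("scene"),cam("side")
cv2.imwrite("pics/end.png",np.hstack([cv2.resize(S["color"][130:330,100:380],(400,286)),cv2.resize(D["color"][130:330,110:390],(400,286))])[...,::-1])
E
python3 go.py
```

```text
14.8667 [ 0.5563 -0.206   0.2545] [-3.1406e+00 -4.0000e-04  1.8411e+00] [-0.1  0.2  0.2] 0.08014296948210034 [ 0.81  0.56 -0.82  1.63  0.44  1.15  0.15]
```

View pics/end.png

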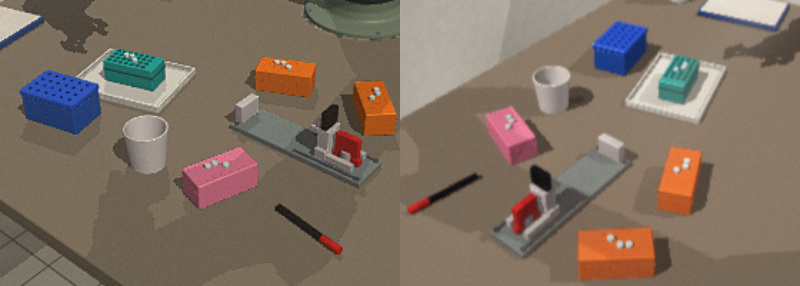

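The rack stands flat in the tray, at (135,68) in the left view and (678,80) in the right. The jaw is open, the latch lies along the slide, and the tip box, cup and marker look untouched.

```bash
python3 -c "
from workcell import bot; print(bot.job_done())"
```

```text
the job is handed in; nothing more can be done
None
```

The latch is turned to its stop, the jaw is fully open, and the teal rack is upright and flat in the white tray; the job was handed in at about 15 s, with the tip box, cup and marker showing no movement in the last pictures.

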